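# Index the engraving vise and bring the magnifier over it

## Robot

A 6-joint arm with a two-finger parallel gripper is mounted at the origin on the work surface. World frame = base frame: x ahead of the robot, y to its left, z up, the work surface at z = 0. Lengths are in m, angles in rad, forces in N, time in s.
With the tool pointing down it reaches from about 0.375 to 0.925 m from the base axis. Payload 5.7 kg.
Tool frame: the origin (TCP) lies midway between the tips of the shut fingers; the grasp point (between the pads) lies 19 mm behind it; z points along the fingers, y is the line along which they close (so a half turn about z gives the same grasp; the last joint's range is limited). The gripper opens to 85 mm and grips with 20 to 120 N. Pads are 22 mm wide; open, the fingers measure 114 mm over their backs; the gripper's body (76 mm by 85 mm) begins 54 mm behind the grasp point. The pads swing forward as they close: fully open they stand 13 mm farther back than shut.
Start: joints at [1.101, 0.359, 1.51, -0, 1.272, -0.115], TCP at [0.208, 0.563, 0.231] pointing down, gripper open.
Joint ranges: [-2.97, 2.97], [-1.01, 2.36], [0.21, 2.38], [-0.96, 4.11], [0.2, 2.71], [-2.98, 2.98]. Speed limits (rad/s): [2.39, 2.39, 3.14, 3.14, 3.14, 3.14].

## Interface

Orientations are given as a unit quaternion [x, y, z, w].
In Python, from rig import * gives the robot as it stands. The module is installed in compiled form; this text tells all that it offers.
- The arm moves only by the shell command python3 -m creep 'ROWS' [FORCE]. ROWS is JSON, a list of rows, each an object of numbers: "tx", "ty", "tz": the shift along the tool's x, y, z in units of 7.5 cm (1.0 is 7.5 cm); "ax", "ay", "az": the turn, a rotation vector about the tool's x, y, z in units of 180 degrees (1.0 is 180 degrees); "fingers": the opening, from 0 (shut) to 1 (fully open). A call has 1 to 8 rows; each row shifts and turns the commanded pose from where the row before left it, along the tool's axes as they then stand; what a row does not reach is not made up. A row lasts 1/10 s, in which the tool goes at most 50 mm and 8.59 degrees, less where a joint would pass 70% of its speed; a pose out of reach is approached as far as the arm can. A call with a number of a shift or a turn outside -1 to 1 is refused whole. A call with a gripper value outside its range is refused whole. The fingers move at their own pace and stop on an object; FORCE is the grip in N (left out, the last holds). Time passes only in rows, so rows that do not move let the fingers close. It gives the time, the measured TCP pose, the force, the opening and the grip force at its end, in the units of the state.
- observe(): the state, without advancing time (a new reading comes with each control period).
- camera(name): name is "scene" or "top" or "wrist"; returns a dict with "color" (400x640x3 uint8, red, green, blue), "range_z" (400x640 float32, m along the optical axis (not along the pixel's ray), 0 where there is no reading), "K" (3x3 intrinsics, pixels), "camera_from_world" (4x4, takes a point from world to camera coordinates); the wrist camera has in their place "tool_from_camera" (4x4, takes a point from camera to tool coordinates, whose origin is the TCP and whose axes are the flange's). Camera axes: x right, y down, z forward; pixel columns grow to the right and rows downward; lengths in m; the calibration is good to about 2 mm. A picture is of the moment at which its call begins: read the wrist's pose just before it.
- job_done(): hands the job in; it is judged then, once.
The state is a dict: "t": time; "joints": joint angles; "dq": joint speeds; "joint_efforts": joint torques, N m; "tcp_pos": TCP position; "ee_rot": TCP orientation; "ft_force": force on the tool from outside, world axes, zero at the start; "wrist_torque": the same for the moment, N m; "opening": opening from 0.0 (shut) to 1.0 (fully open); "grip_force": force on a finger pad.
Only numpy, scipy, OpenCV 4.12 (cv2) and the standard library are available. Lean on these libraries where they do the work, as an engineer would, in place of code of your own. Each camera call takes 0.05 s, during which the arm holds its last target. There are 200 camera calls.

## Task

Set up the engraving vise for the next cut: with a fingertip, push its long bar round until the bar points straight at the post with the square cap, and then push the magnifier's arm round until the lens is centred over the vise. Push lightly and never grip anything, and leave the loose tools and parts on the bench where they are.

Things in the scene. Friction and masses are not known exactly. Their poses are not given: they have to be found in the camera images.
- vise_head: Turning head of the fixed steel ball vise: 72 mm across, two 56 mm wide jaws, top 133 mm above the bench (the ball below is 112 mm across). Origin on the vertical turning axis 91 mm above the bench; z up, x along the bar. It turns both ways about z against light friction (about 0.12 N m, 1.2 N at 100 mm), stays where it is left, and has no stops within the work.
- vise_center (a point): Point on the vise's turning axis at the height of the bar (105 mm above the bench)
- bar_tip (a point): Free end of the vise's bar, on its centreline, 138 mm from the turning axis, 105 mm above the bench. The bar is a level round steel rod 12 mm thick, standing out from 36 to 129 mm from the axis and ending in an 18 mm ball.
- post_square: The index post with a flat square cap (26 mm square, 12 mm thick), fixed to the bench, 54 mm tall; origin at its foot on the bench. Stands about 165 mm from the vise's axis, beyond the bar's reach and below it.
- post_ball: Index post with a ball cap 28 mm across, fixed, 58 mm tall; origin at its foot. About 165 mm from the vise's axis.
- post_plain: Index post without a cap: plain rod 10 mm thick, fixed, 45 mm tall; origin at its foot. About 165 mm from the vise's axis.
- lens_arm: Swing arm of the magnifier on a fixed stand (foot 84 mm, post 16 mm thick). Origin on the vertical post axis 206 mm above the bench, x along the arm, z up. The arm is a level steel rod 12 mm thick, centreline 217 mm above the bench, bare from 15 to 147 mm from the post axis, then comes the lens. It swings both ways against light friction (0.10 N m), stays where left, has no stop at the vise.
- lens_pivot (a point): Point on the magnifier's post axis at the height of its arm (217 mm above the bench); the hub here is 30 mm across and reaches 230 mm above the bench
- lens_center (a point): Centre of the round lens in its black rim (86 mm across, 212 to 222 mm above the bench), 190 mm from the post axis, which stands 190 mm (within 4 mm) from the vise's axis. The lens passes freely over the vise.
- graver_a: Loose, to be left alone: wooden mushroom-handled graver lying near the vise; origin at its underside.
- graver_b: Loose, to be left alone: second wooden mushroom-handled graver; origin at its underside.
- washer: Loose, to be left alone: flat steel washer, 38 mm across, 5 mm thick; origin at its underside.
- mandrel: Loose, to be left alone: standing tapered aluminium ring mandrel, 85 mm tall, foot 40 mm; origin at its underside.
- jar: Loose, to be left alone: small amber jar, 60 mm tall; origin at its underside.
- hammer: Loose, to be left alone: hammer lying on the bench, 200 mm long; origin at its underside.
- brush: Loose, to be left alone: brush lying on the bench, 160 mm long; origin at its underside.
Not all that is in view belongs to the job. There is more than one size of the part that bears vise_head; the job needs the middle-sized. Leave any purple look-alike of the post_square alone.

How it is judged:
By the outcome, as a careful person would: the job done as asked, in the order asked, and still so for the second after the job is handed in, with the robot touching nothing.
It also fails if it takes over 58 s, if anything falls off the work surface, if the arm or the gripper's body presses on something with over 40 N, if the wrist force passes 120 N, or if a joint passes its speed limit or range.

## Working session

There is one attempt and no reset: what is moved stays moved. The work goes in short steps, Python scripts to look and compute and a shell command to move; the robot and the scene stay as the last step left them, time stands still between calls to the robot, and variables do not carry over. Pictures are saved under pics/ and viewed, at most 10 in all, crops included, and the job is handed in when it is done.

```bash
mkdir -p pics; python3 - <<'E'
from rig import *
import cv2,numpy as np
s=observe();print(s['t'],s['tcp_pos'],s['ee_rot'],s['opening'],s['ft_force'])
for n in("scene","top"):
    c=camera(n);cv2.imwrite(f'pics/{n}1.png',c['color'][:,:,::-1]);np.savez(f'{n}1.npz',**c)
    print(n,c['K'].round(1).tolist(),np.linalg.inv(c['camera_from_world']).round(3).tolist())
E
```

```text
0.0 [0.20814125 0.56199033 0.23042705] [ 1.76487947e-01  9.84302340e-01 -9.15360273e-04 -2.65821619e-04] 1.0049286257063157 [-0.10615133  0.24317112 -0.46766309]
scene [[417.8, 0.0, 315.0], [0.0, 417.8, 197.3], [0.0, 0.0, 1.0]] [[-0.361, 0.604, -0.711, 1.218], [0.933, 0.246, -0.264, 0.3], [0.016, -0.758, -0.652, 0.823], [0.0, 0.0, 0.0, 1.0]]
top [[449.9, 0.0, 326.9], [0.0, 449.9, 201.9], [0.0, 0.0, 1.0]] [[0.016, -0.993, 0.115, 0.339], [-1.0, -0.015, 0.01, 0.013], [-0.008, -0.115, -0.993, 1.249], [0.0, 0.0, 0.0, 1.0]]
```

View pics/top1.png

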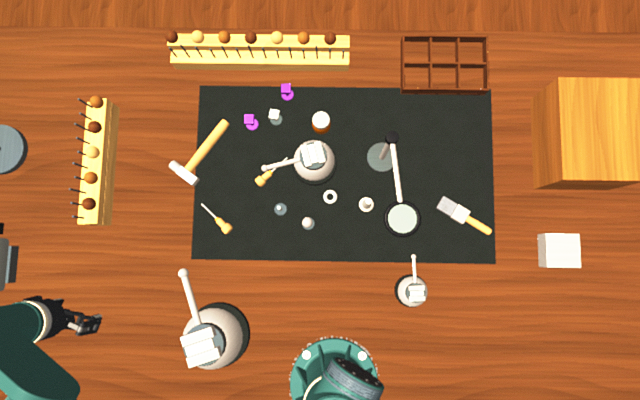

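View pics/scene1.png

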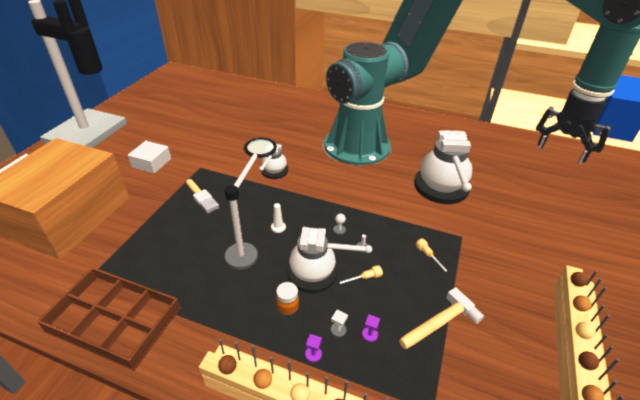

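The top view shows the middle vise at (314,158) with its bar tip at (265,168). The white square-cap post is at (275,115) and the purple look-alikes are at (250,122) and (287,92). The magnifier hub is at (392,138) and the lens at (402,218).

```bash
cat > h.py <<'E'
import numpy as np,cv2
def cloud(c):
    K=c['K'];z=c['range_z'];v,u=np.mgrid[:400,:640]
    P=np.stack([(u-K[0,2])/K[0,0]*z,(v-K[1,2])/K[1,1]*z,z,np.ones_like(z)],-1)@np.linalg.inv(c['camera_from_world']).T
    P=P[...,:3];P[z<=0]=np.nan;return P
def box(P,c,r,zl,zh):
    return P[(np.linalg.norm(P[...,:2]-c,axis=-1)<r)&(P[...,2]>zl)&(P[...,2]<zh)]
def fit(p):  # circle of footprint
    (c,r)=cv2.minEnclosingCircle(p[:,:2].astype(np.float32)*1000);return np.round(c,1),round(r,1),len(p)
E
python3 - <<'E'
from h import *
np.set_printoptions(precision=4,suppress=True)
for n in("top","scene"):
    c=np.load(n+'1.npz');P=cloud(c);print(n)
    if n=="top":
        for nm,(u,v) in dict(vise=(313,154),tip=(265,168),sq=(274,114),hub=(392,138),lens=(402,218),jar=(321,118),ball=(308,223),plain=(280,209),mandrel=(366,204),washer=(330,197),arm=(397,180),mat=(240,200),grB=(222,225),grA=(264,179)).items():
            print(nm,(u,v),P[v,u])
    else:
        for nm,(u,v) in dict(vise=(313,238),tip=(368,249),sq=(339,318),hub=(232,192),lens=(260,147),ball=(340,218),mandrel=(278,212)).items(): print(nm,P[v,u])
E
```

```text
top
vise (313, 154) [0.5894 0.0613 0.1374]
tip (265, 168) [0.5569 0.1852 0.1107]
sq (274, 114) [0.7185 0.174  0.0534]
hub (392, 138) [ 0.6086 -0.1248  0.2316]
lens (402, 218) [ 0.4243 -0.149   0.2212]
jar (321, 118) [0.7063 0.0448 0.0621]
ball (308, 223) [0.4206 0.0743 0.0572]
plain (280, 209) [0.4598 0.1532 0.027 ]
mandrel (366, 204) [ 0.4725 -0.0783  0.0682]
washer (330, 197) [0.4981 0.0172 0.0019]
arm (397, 180) [ 0.5113 -0.137   0.2263]
mat (240, 200) [ 0.4862  0.2694 -0.0015]
grB (222, 225) [0.4138 0.3112 0.022 ]
grA (264, 179) [0.5425 0.2    0.0247]
scene
vise [0.6036 0.0689 0.1372]
tip [0.5629 0.1892 0.1085]
sq [0.7236 0.1763 0.051 ]
hub [ 0.6247 -0.115   0.2309]
lens [ 0.4295 -0.1462  0.22  ]
ball [0.4323 0.0807 0.0529]
mandrel [ 0.4842 -0.0771  0.0641]
```

```bash
cat > meas.py <<'E'
from h import *
from scipy.optimize import least_squares
np.set_printoptions(precision=4,suppress=True)
def sph(p,r,x0):
    f=least_squares(lambda x:np.linalg.norm(p-x,axis=1)-r,x0,loss='soft_l1',f_scale=.002);return f.x,np.sqrt(np.mean(f.fun**2))
def run(tag):
  for n in("top","scene"):
    c=np.load(f'{n}{tag}.npz');P=cloud(c);P=P.reshape(400,640,3)
    b=box(P,(.59,.063),.065,.012,.08);s,e=sph(b,.056,[.59,.063,.055]);print(n,'ball',s,e*1000,len(b))
    V=s[:2]
    jaw=box(P,V,.042,.128,.142);r=cv2.minAreaRect((jaw[:,:2]*1000).astype(np.float32));print(' jawtop',np.round(r[0],1),np.round(r[1],1),r[2])
    bar=box(P,V,.15,.095,.122);bar=bar[np.linalg.norm(bar[:,:2]-V,axis=1)>.045]
    l=cv2.fitLine(bar[:,:2].astype(np.float32),cv2.DIST_HUBER,0,.01,.01).ravel();d=l[:2]*np.sign((l[2:]-V)@l[:2])
    print(' bar az',np.degrees(np.arctan2(d[1],d[0])),'offset of V from line mm',1000*np.cross(d,V-l[2:]),'reach',np.max((bar[:,:2]-V)@d),len(bar))
    k=box(P,(.721,.175),.025,.046,.06);r=cv2.minAreaRect((k[:,:2]*1000).astype(np.float32));C=np.array(r[0])/1000
    print(' cap',C,np.round(r[1],1),len(k),k[:,2].mean(),'dist',np.linalg.norm(C-V),'az',np.degrees(np.arctan2(*(C-V)[::-1])))
    h=box(P,(.615,-.12),.025,.222,.24);print(' hub',fit(h),h[:,:2].mean(0))
    q=box(P,(.615,-.12),.26,.205,.23);H=np.array(fit(h)[0])/1000;L=q[np.linalg.norm(q[:,:2]-H,axis=1)>.146];print(' lens',fit(L),np.linalg.norm(np.array(fit(L)[0])/1000-H),'hub-V',np.linalg.norm(H-V))
if __name__=='__main__':
    import sys;run(sys.argv[1])
E
python3 -W ignore meas.py 1
```

```text
top ball [0.5911 0.0632 0.04  ] 3.6914193023978656 716
 jawtop [593.3  63.8] [56.2 53.9] 15.771389961242676
 bar az 105.57775391048924 offset of V from line mm 1.7625182020359134 reach 0.13698158790993703 172
 cap [0.7202 0.1763] [26.2 26.5] 97 0.054375591918215935 dist 0.17158463973493313 az 41.20992052198109
 hub (array([ 610.2, -124.1]), 17.1, 139) [ 0.6109 -0.1237]
 lens (array([ 424.5, -147.9]), 42.7, 1071) 0.18721893600808662 hub-V 0.18828845256925955
scene ball [0.5946 0.0627 0.0399] 3.691118968515997 1284
 jawtop [595.1  62.8] [55.5 54.1] 15.040149688720703
 bar az 105.28383013869546 offset of V from line mm 2.8313127489268086 reach 0.13764264997736048 218
 cap [0.7223 0.1747] [26.5 27. ] 156 0.05262462798512297 dist 0.16985191107309405 az 41.24741383858855
 hub (array([ 610.7, -125.1]), 19.3, 119) [ 0.6162 -0.1235]
 lens (array([ 426.5, -148.7]), 42.8, 516) 0.18570568111934543 hub-V 0.1885371813344581
```

```bash
python3 -m creep '[{"tx":-0.48,"ty":-0.305,"fingers":0},{"tx":-0.48,"ty":-0.305,"fingers":0},{"tx":-0.48,"ty":-0.305,"fingers":0},{"tx":-0.48,"ty":-0.305,"fingers":0},{"tx":-0.48,"ty":-0.305,"fingers":0},{"tx":-0.48,"ty":-0.305,"fingers":0},{"tx":-0.48,"ty":-0.305,"fingers":0},{"tx":-0.48,"ty":-0.305,"fingers":0}]' 20
cat > go.py <<'E'
# remaining shift in tool units to world targets
import sys,numpy as np
from rig import *
from scipy.spatial.transform import Rotation as R
np.set_printoptions(precision=3,suppress=True)
s=observe();p=np.array(s['tcp_pos']);r=R.from_quat(s['ee_rot']);print(s['t'],p,r.as_matrix()[:,0],s['ft_force'])
for a in sys.argv[1:]:
    t=np.array(eval(a),float);print(a,r.inv().apply(t-p)/.075);p=t
E
python3 go.py .517,.156,.23 .517,.156,.093
```

```text
0.1 [0.208 0.562 0.231] [-0.938  0.347  0.   ] [0.326 0.488 0.191]
.517,.156,.23 [-5.742 -3.647  0.012]
.517,.156,.093 [-0.     0.003  1.827]schema error: expected keys tx, ty, tz, ax, ay, az, fingers
```

```bash
python3 -m creep '[{"tx":-0.48,"ty":-0.305,"tz":0,"ax":0,"ay":0,"az":0,"fingers":0},{"tx":-0.48,"ty":-0.305,"tz":0,"ax":0,"ay":0,"az":0,"fingers":0},{"tx":-0.48,"ty":-0.305,"tz":0,"ax":0,"ay":0,"az":0,"fingers":0},{"tx":-0.48,"ty":-0.305,"tz":0,"ax":0,"ay":0,"az":0,"fingers":0},{"tx":-0.48,"ty":-0.305,"tz":0,"ax":0,"ay":0,"az":0,"fingers":0},{"tx":-0.48,"ty":-0.305,"tz":0,"ax":0,"ay":0,"az":0,"fingers":0},{"tx":-0.48,"ty":-0.305,"tz":0,"ax":0,"ay":0,"az":0,"fingers":0},{"tx":-0.48,"ty":-0.305,"tz":0,"ax":0,"ay":0,"az":0,"fingers":0}]' 20
python3 go.py .517,.156,.23 .517,.156,.093
```

```text
t: 0.9
tcp_pos: [0.4155, 0.2893, 0.2311]
ee_rot: [0.176, 0.984, -0.0, -0.0]
ft_force: [0.3, 0.1, -0.1]
opening: -0.001
grip_force: 0.0
0.9 [0.415 0.289 0.231] [-0.938  0.347  0.   ] [ 0.331  0.066 -0.062]
.517,.156,.23 [-1.887 -1.197  0.014]
.517,.156,.093 [-0.001  0.001  1.827]
```

```bash
python3 -m creep '[{"tx":-0.47,"ty":-0.3,"tz":0,"ax":0,"ay":0,"az":0,"fingers":0},{"tx":-0.47,"ty":-0.3,"tz":0,"ax":0,"ay":0,"az":0,"fingers":0},{"tx":-0.47,"ty":-0.3,"tz":0,"ax":0,"ay":0,"az":0,"fingers":0},{"tx":-0.47,"ty":-0.3,"tz":0,"ax":0,"ay":0,"az":0,"fingers":0},{"tx":0,"ty":0,"tz":0.46,"ax":0,"ay":0,"az":0,"fingers":0},{"tx":0,"ty":0,"tz":0.46,"ax":0,"ay":0,"az":0,"fingers":0},{"tx":0,"ty":0,"tz":0.46,"ax":0,"ay":0,"az":0,"fingers":0},{"tx":0,"ty":0,"tz":0.46,"ax":0,"ay":0,"az":0,"fingers":0}]'
cat > arc.py <<'E'
# python3 arc.py cx cy r off z sign(-1 cw) a0 a1.. : bar angles -> tool-unit shifts between
import sys,numpy as np
a=list(map(float,sys.argv[1:]));c=np.array(a[:2]);r,o,z,sg=a[2:6]
pts=[]
for t in np.radians(a[6:]):
    u=np.array([np.cos(t),np.sin(t)]);n=np.array([-u[1],u[0]])
    pts.append(np.r_[c+r*u-sg*o*n,z])
sys.argv=['go.py']+[str(list(p.round(4))) for p in pts];exec(open('go.py').read())
E
python3 arc.py .594 .063 .11 .02 .093 -1 106 101 96 91 86 81 76 71 66 61 56 52 49 47
```

```text
t: 1.7
tcp_pos: [0.5157, 0.1572, 0.0919]
ee_rot: [0.177, 0.984, -0.0, -0.0]
ft_force: [0.4, 0.7, -0.3]
opening: 0.0
grip_force: 0.0
1.7 [0.516 0.157 0.092] [-0.938  0.348  0.   ] [ 0.427  0.663 -0.335]
[np.float64(0.5445), np.float64(0.1632), np.float64(0.093)] [-0.332  0.208 -0.014]
[np.float64(0.5534), np.float64(0.1672), np.float64(0.093)] [-0.093  0.091 -0.   ]
[np.float64(0.5626), np.float64(0.1703), np.float64(0.093)] [-0.101  0.081 -0.   ]
[np.float64(0.5721), np.float64(0.1726), np.float64(0.093)] [-0.108  0.073 -0.   ]
[np.float64(0.5817), np.float64(0.1741), np.float64(0.093)] [-0.113  0.063 -0.   ]
[np.float64(0.5915), np.float64(0.1748), np.float64(0.093)] [-0.119  0.054 -0.   ]
[np.float64(0.6012), np.float64(0.1746), np.float64(0.093)] [-0.122  0.042 -0.   ]
[np.float64(0.6109), np.float64(0.1735), np.float64(0.093)] [-0.126  0.031 -0.   ]
[np.float64(0.6205), np.float64(0.1716), np.float64(0.093)] [-0.129  0.021 -0.   ]
[np.float64(0.6298), np.float64(0.1689), np.float64(0.093)] [-0.129  0.009 -0.   ]
[np.float64(0.6389), np.float64(0.1654), np.float64(0.093)] [-0.13  -0.002 -0.   ]
[np.float64(0.646), np.float64(0.162), np.float64(0.093)] [-0.105 -0.01  -0.   ]
[np.float64(0.6511), np.float64(0.1591), np.float64(0.093)] [-0.077 -0.013 -0.   ]
[np.float64(0.6544), np.float64(0.1571), np.float64(0.093)] [-0.051 -0.01  -0.   ]
```

```bash
python3 -m creep '[{"tx":-0.11,"ty":0.07,"tz":0,"ax":0,"ay":0,"az":0,"fingers":0},{"tx":-0.11,"ty":0.07,"tz":0,"ax":0,"ay":0,"az":0,"fingers":0},{"tx":-0.11,"ty":0.07,"tz":0,"ax":0,"ay":0,"az":0,"fingers":0},{"tx":-0.093,"ty":0.091,"tz":0,"ax":0,"ay":0,"az":0,"fingers":0},{"tx":-0.101,"ty":0.081,"tz":0,"ax":0,"ay":0,"az":0,"fingers":0},{"tx":-0.108,"ty":0.073,"tz":0,"ax":0,"ay":0,"az":0,"fingers":0},{"tx":-0.113,"ty":0.063,"tz":0,"ax":0,"ay":0,"az":0,"fingers":0},{"tx":-0.119,"ty":0.054,"tz":0,"ax":0,"ay":0,"az":0,"fingers":0}]'
python3 - <<'E'
from rig import *
import cv2,numpy as np
for n in("scene","top"):
    c=camera(n);cv2.imwrite(f'pics/{n}2.png',c['color'][:,:,::-1]);np.savez(f'{n}2.npz',**c)
E
python3 - <<'E'
import cv2,numpy as np
a=cv2.imread('pics/top2.png')[60:260,180:460];b=cv2.imread('pics/scene2.png')[150:350,180:460]
cv2.imwrite('pics/c2.png',cv2.resize(np.hstack([a,b]),None,fx=1.4,fy=1.4))
E
python3 -W ignore meas.py 2|grep -E 'bar|ball'
```

```text
t: 2.5
tcp_pos: [0.5922, 0.1755, 0.0934]
ee_rot: [0.176, 0.984, -0.0, -0.0]
ft_force: [-2.1, -0.8, 0.4]
opening: 0.0
grip_force: 0.7
top ball [0.5912 0.0632 0.0401] 3.7137632610081472 721
 bar az 70.38225756313149 offset of V from line mm -7.55995293576453 reach 0.08542854133038472 44
scene ball [0.5948 0.0628 0.0397] 3.7061983307694017 1267
 bar az 85.61340249252493 offset of V from line mm 7.521510089895222 reach 0.1369179131367178 298
```

View pics/c2.png

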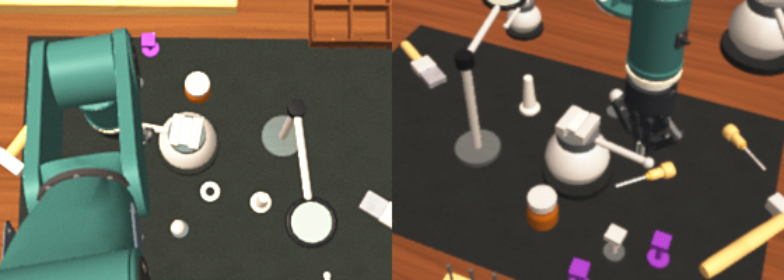

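The crop shows the finger behind the bar, which has turned to roughly 80–85° with nothing else disturbed. I'll continue along the arc.

```bash
python3 -m creep '[{"tx":-0.122,"ty":0.042,"tz":0,"ax":0,"ay":0,"az":0,"fingers":0},{"tx":-0.126,"ty":0.031,"tz":0,"ax":0,"ay":0,"az":0,"fingers":0},{"tx":-0.129,"ty":0.021,"tz":0,"ax":0,"ay":0,"az":0,"fingers":0},{"tx":-0.129,"ty":0.009,"tz":0,"ax":0,"ay":0,"az":0,"fingers":0},{"tx":-0.13,"ty":-0.002,"tz":0,"ax":0,"ay":0,"az":0,"fingers":0},{"tx":-0.105,"ty":-0.01,"tz":0,"ax":0,"ay":0,"az":0,"fingers":0},{"tx":0,"ty":0,"tz":0,"ax":0,"ay":0,"az":0,"fingers":0}]'
cat > m2.py <<'E'
import sys
from rig import *
from meas import *
tag=sys.argv[1];V=np.array([.5943,.0633])
for n in("scene","top"):
    c=camera(n);cv2.imwrite(f'pics/{n}{tag}.png',c['color'][:,:,::-1]);np.savez(f'{n}{tag}.npz',**c)
    P=cloud(c);hsv=cv2.cvtColor(c['color'],cv2.COLOR_RGB2HSV)
    m=(hsv[...,2]>110)&(hsv[...,1]<70)
    q=np.where(m[...,None],P,np.nan);b=box(q,V,.15,.095,.122);b=b[np.linalg.norm(b[:,:2]-V,axis=1)>.05]
    rr=np.linalg.norm(b[:,:2]-V,axis=1)
    for lo,hi in((.05,.09),(.05,.128),(.128,.15)):
        s=b[(rr>lo)&(rr<hi)]
        if len(s)>3: d=np.median(s[:,:2],0)-V;print(n,lo,hi,len(s),'az',np.degrees(np.arctan2(d[1],d[0])))
    if len(b)>5:
        l=cv2.fitLine(b[:,:2].astype(np.float32),cv2.DIST_HUBER,0,.01,.01).ravel();d=l[:2]*np.sign((l[2:]-V)@l[:2]);print(' line az',np.degrees(np.arctan2(d[1],d[0])),'reach',rr.max())
E
python3 -W ignore m2.py 3; python3 go.py
```

```text
t: 3.3
tcp_pos: [0.6478, 0.1618, 0.0934]
ee_rot: [0.177, 0.984, 0.0, 0.001]
ft_force: [-0.7, 0.5, 0.8]
opening: -0.001
grip_force: 0.0
scene 0.05 0.09 83 az 49.479133710107085
scene 0.05 0.128 192 az 50.387635599214846
scene 0.128 0.15 39 az 50.51753758393471
 line az 53.78190430535965 reach 0.1376798437048184
top 0.05 0.09 31 az 52.952143695647045
top 0.05 0.128 32 az 52.997963995557754
 line az 80.66402869524222 reach 0.11637483665015404
3.4 [0.647 0.162 0.093] [-0.938  0.348 -0.001] [-0.287 -0.634  1.159]
```

```bash
python3 arc.py .594 .063 .11 .02 .093 -1 50 48 46 44.5
```

```text
3.4 [0.647 0.162 0.093] [-0.938  0.348 -0.001] [-0.287 -0.634  1.159]
[np.float64(0.6494), np.float64(0.1601), np.float64(0.093)] [-0.044 -0.014  0.005]
[np.float64(0.6527), np.float64(0.1581), np.float64(0.093)] [-0.051 -0.01   0.   ]
[np.float64(0.656), np.float64(0.156), np.float64(0.093)] [-0.051 -0.011  0.   ]
[np.float64(0.6584), np.float64(0.1544), np.float64(0.093)] [-0.037 -0.009  0.   ]
```

```bash
python3 -m creep '[{"tx":-0.044,"ty":-0.014,"tz":0,"ax":0,"ay":0,"az":0,"fingers":0},{"tx":-0.051,"ty":-0.01,"tz":0,"ax":0,"ay":0,"az":0,"fingers":0},{"tx":-0.051,"ty":-0.011,"tz":0,"ax":0,"ay":0,"az":0,"fingers":0},{"tx":-0.037,"ty":-0.009,"tz":0,"ax":0,"ay":0,"az":0,"fingers":0},{"tx":0,"ty":0,"tz":0,"ax":0,"ay":0,"az":0,"fingers":0},{"tx":0.2,"ty":0.1,"tz":0,"ax":0,"ay":0,"az":0,"fingers":0},{"tx":0.3,"ty":0.4,"tz":0,"ax":0,"ay":0,"az":0,"fingers":0},{"tx":0.3,"ty":0.5,"tz":0,"ax":0,"ay":0,"az":0,"fingers":0}]'
python3 -m creep '[{"tx":0.3,"ty":0.5,"tz":0,"ax":0,"ay":0,"az":0,"fingers":0},{"tx":0.3,"ty":0.5,"tz":0,"ax":0,"ay":0,"az":0,"fingers":0},{"tx":0,"ty":0,"tz":0,"ax":0,"ay":0,"az":0,"fingers":0}]'
python3 -W ignore m2.py 4; sed -i 's/box(P,(.59,.063),/box(P,(.594,.063),/' meas.py; python3 -W ignore meas.py 4
```

```text
t: 4.2
tcp_pos: [0.6264, 0.246, 0.0933]
ee_rot: [0.178, 0.984, -0.0, -0.0]
ft_force: [0.1, 0.8, 0.3]
opening: 0.002
grip_force: 0.0
t: 4.5
tcp_pos: [0.6091, 0.3382, 0.0936]
ee_rot: [0.174, 0.985, 0.001, 0.0]
ft_force: [-0.0, 0.1, -0.2]
opening: 0.001
grip_force: 0.0
scene 0.05 0.09 84 az 43.44833558837966
scene 0.05 0.128 153 az 43.67921329568003
scene 0.128 0.15 44 az 44.33534379492195
 line az 45.64881041920774 reach 0.13781653565003568
top 0.05 0.09 63 az 47.25115620196132
top 0.05 0.128 132 az 46.12449067891161
top 0.128 0.15 15 az 45.68635102653184
 line az 45.41387036661441 reach 0.1370135685453598
top ball [0.5911 0.0635 0.0401] 3.664377592947088 727
 jawtop [592.9  64.2] [54.4 54.6] 45.23941421508789
 bar az 45.09752080605209 offset of V from line mm 0.8236600556427859 reach 0.1391446894010116 159
 cap [0.7203 0.1758] [26.  26.7] 96 0.05434185523226783 dist 0.17122836606457295 az 41.003169291954286
 hub (array([ 608.9, -123. ]), 18.0, 143) [ 0.6106 -0.1234]
 lens (array([ 424.6, -147.9]), 42.9, 1068) 0.18597446061220338 hub-V 0.18734325508333988
scene ball [0.5949 0.0628 0.0398] 3.9841547883420985 1204
 jawtop [595.1  63. ] [56.5 55.8] 46.392459869384766
 bar az 45.29967291994365 offset of V from line mm 1.6834685786680446 reach 0.13771942710209403 214
 cap [0.722  0.1753] [26.4 27.5] 155 0.05267102797927383 dist 0.16968905296757578 az 41.53374509527761
 hub (array([ 610.6, -125.2]), 19.0, 120) [ 0.6162 -0.1234]
 lens (array([ 428.1, -149.4]), 43.4, 508) 0.18409750134100136 hub-V 0.18864666066653432
```

View pics/top4.png

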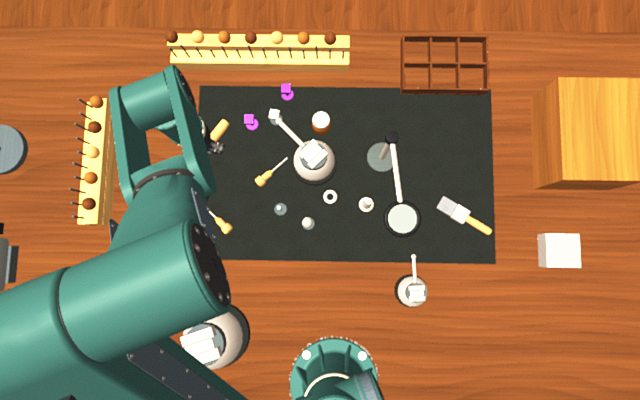

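The bar now sits at 45.2° and the square cap lies at 41.35° in both cameras, so it needs −3.9° more. I'll return exactly by the reverse path and advance by that amount.

```bash
python3 -m creep '[{"tx":-0.3,"ty":-0.5,"tz":0,"ax":0,"ay":0,"az":0,"fingers":0},{"tx":-0.3,"ty":-0.5,"tz":0,"ax":0,"ay":0,"az":0,"fingers":0},{"tx":-0.3,"ty":-0.5,"tz":0,"ax":0,"ay":0,"az":0,"fingers":0},{"tx":-0.3,"ty":-0.4,"tz":0,"ax":0,"ay":0,"az":0,"fingers":0},{"tx":-0.1,"ty":-0.05,"tz":0,"ax":0,"ay":0,"az":0,"fingers":0},{"tx":-0.07,"ty":-0.05,"tz":0,"ax":0,"ay":0,"az":0,"fingers":0},{"tx":-0.03,"ty":0,"tz":0,"ax":0,"ay":0,"az":0,"fingers":0},{"tx":-0.025,"ty":-0.006,"tz":0,"ax":0,"ay":0,"az":0,"fingers":0}]'
python3 -m creep '[{"tx":-0.025,"ty":-0.006,"tz":0,"ax":0,"ay":0,"az":0,"fingers":0},{"tx":-0.025,"ty":-0.007,"tz":0,"ax":0,"ay":0,"az":0,"fingers":0},{"tx":-0.024,"ty":-0.007,"tz":0,"ax":0,"ay":0,"az":0,"fingers":0},{"tx":0,"ty":0,"tz":0,"ax":0,"ay":0,"az":0,"fingers":0},{"tx":0.2,"ty":0.1,"tz":0,"ax":0,"ay":0,"az":0,"fingers":0},{"tx":0.3,"ty":0.4,"tz":0,"ax":0,"ay":0,"az":0,"fingers":0},{"tx":0.3,"ty":0.5,"tz":0,"ax":0,"ay":0,"az":0,"fingers":0},{"tx":0.3,"ty":0.5,"tz":0,"ax":0,"ay":0,"az":0,"fingers":0}]'
python3 -m creep '[{"tx":0.3,"ty":0.5,"tz":0,"ax":0,"ay":0,"az":0,"fingers":0},{"tx":0,"ty":0,"tz":0,"ax":0,"ay":0,"az":0,"fingers":0}]'
python3 -W ignore m2.py 5|grep line;  python3 -W ignore meas.py 5
```

```text
t: 5.4
tcp_pos: [0.6588, 0.1542, 0.0932]
ee_rot: [0.176, 0.984, 0.0, -0.0]
ft_force: [-2.2, 0.3, 0.3]
opening: -0.001
grip_force: 0.6
t: 6.2
tcp_pos: [0.6248, 0.286, 0.0936]
ee_rot: [0.177, 0.984, 0.0, 0.0]
ft_force: [1.1, 0.4, -0.6]
opening: -0.003
grip_force: 0.0
t: 6.4
tcp_pos: [0.6155, 0.3338, 0.0936]
ee_rot: [0.174, 0.985, 0.002, 0.0]
ft_force: [-0.4, -0.4, 0.1]
opening: -0.001
grip_force: 0.0
 line az 42.35497645253885 reach 0.13757449615166
 line az 41.80039589534018 reach 0.13560587343431538
top ball [0.5911 0.0633 0.04  ] 3.723853724055777 721
 jawtop [593.   63.7] [54.5 56.1] 42.62844467163086
 bar az 41.69986140549758 offset of V from line mm 0.5631922921309068 reach 0.13799400409471543 165
 cap [0.7202 0.1758] [26.5 26.2] 99 0.05433619246880838 dist 0.17129341871398532 az 41.0580255083066
 hub (array([ 609.1, -124.3]), 17.9, 146) [ 0.6103 -0.1236]
 lens (array([ 424.5, -147.9]), 42.8, 1070) 0.18610244490602482 hub-V 0.18845841545475925
scene ball [0.595  0.0627 0.0397] 4.0343198909899405 1196
 jawtop [594.9  62.6] [56.5 55.4] 41.91312026977539
 bar az 41.380406882584204 offset of V from line mm 0.3325754854563989 reach 0.13742875580111313 219
 cap [0.7226 0.1752] [25.5 27. ] 159 0.052555980218385465 dist 0.1700787853657057 az 41.37265618316699
 hub (array([ 611.9, -121.7]), 18.8, 122) [ 0.6167 -0.1235]
 lens (array([ 425.2, -148.7]), 44.3, 515) 0.18864222751017337 hub-V 0.18521603693659508
```

The vise bar is at 41.5° against a cap bearing of 41.35°. Next I'll move to the lens arm, pushing it clockwise from its −y side.

```bash
python3 -m creep '[{"tx":0,"ty":0,"tz":-0.55,"ax":0,"ay":0,"az":0,"fingers":0},{"tx":0,"ty":0,"tz":-0.55,"ax":0,"ay":0,"az":0,"fingers":0},{"tx":0,"ty":0,"tz":-0.55,"ax":0,"ay":0,"az":0,"fingers":0},{"tx":0,"ty":0,"tz":-0.55,"ax":0,"ay":0,"az":0,"fingers":0},{"tx":0,"ty":0,"tz":-0.55,"ax":0,"ay":0,"az":0,"fingers":0},{"tx":-0.08,"ty":-0.59,"tz":0,"ax":0,"ay":0,"az":0,"fingers":0},{"tx":-0.08,"ty":-0.59,"tz":0,"ax":0,"ay":0,"az":0,"fingers":0},{"tx":-0.08,"ty":-0.59,"tz":0,"ax":0,"ay":0,"az":0,"fingers":0}]'
python3 -m creep '[{"tx":-0.08,"ty":-0.59,"tz":0,"ax":0,"ay":0,"az":0,"fingers":0},{"tx":-0.08,"ty":-0.59,"tz":0,"ax":0,"ay":0,"az":0,"fingers":0},{"tx":-0.08,"ty":-0.59,"tz":0,"ax":0,"ay":0,"az":0,"fingers":0},{"tx":-0.08,"ty":-0.59,"tz":0,"ax":0,"ay":0,"az":0,"fingers":0},{"tx":-0.08,"ty":-0.59,"tz":0,"ax":0,"ay":0,"az":0,"fingers":0},{"tx":-0.08,"ty":-0.59,"tz":0,"ax":0,"ay":0,"az":0,"fingers":0},{"tx":-0.08,"ty":-0.59,"tz":0,"ax":0,"ay":0,"az":0,"fingers":0},{"tx":-0.08,"ty":-0.59,"tz":0,"ax":0,"ay":0,"az":0,"fingers":0}]'
python3 go.py .50,-.19,.203; python3 arc.py .613 -.1237 .11 .055 .205 -1 187.5
```

```text
t: 7.3
tcp_pos: [0.5878, 0.1941, 0.2999]
ee_rot: [0.177, 0.984, -0.0, 0.001]
ft_force: [1.2, -0.6, 0.6]
opening: -0.003
grip_force: 0.0
t: 8.1
tcp_pos: [0.5088, -0.1546, 0.2997]
ee_rot: [0.177, 0.984, -0.0, 0.0]
ft_force: [0.1, -0.1, -0.4]
opening: 0.001
grip_force: 0.0
8.1 [ 0.509 -0.155  0.3  ] [-0.937  0.349 -0.   ] [ 0.068 -0.102 -0.438]
.50,-.19,.203 [-0.054 -0.483  1.289]
8.1 [ 0.509 -0.155  0.3  ] [-0.937  0.349 -0.   ] [ 0.068 -0.102 -0.438]
[np.float64(0.5111), np.float64(-0.1926), np.float64(0.205)] [-0.205 -0.464  1.262]
```

```bash
python3 -m creep '[{"tx":-0.2,"ty":-0.47,"tz":0,"ax":0,"ay":0,"az":0,"fingers":0},{"tx":0,"ty":0,"tz":0.43,"ax":0,"ay":0,"az":0,"fingers":0},{"tx":0,"ty":0,"tz":0.43,"ax":0,"ay":0,"az":0,"fingers":0},{"tx":0,"ty":0,"tz":0.42,"ax":0,"ay":0,"az":0,"fingers":0},{"tx":0,"ty":0,"tz":0,"ax":0,"ay":0,"az":0,"fingers":0}]'
python3 arc.py .613 -.1237 .11 .02 .204 -1 191 184 177 170 163 156 149 142 135 128 121 114 108 104 |grep -v ']\s*$' ; python3 arc.py .613 -.1237 .11 .02 .204 -1 191 184 177 170 163 156 149 142 135 128 121 114 108 104|sed 's/np.float64//g'
```

```text
t: 8.6
tcp_pos: [0.5082, -0.1897, 0.1997]
ee_rot: [0.177, 0.984, 0.001, -0.004]
ft_force: [-0.1, 0.2, -0.2]
opening: -0.003
grip_force: 0.0
8.6 [ 0.508 -0.19   0.2  ] [-0.937  0.349  0.009] [-0.134  0.221 -0.196]
[(0.5088), (-0.1643), (0.204)] [ 0.112  0.32  -0.056]
[(0.5047), (-0.1513), (0.204)] [0.112 0.143 0.001]
[(0.5021), (-0.1379), (0.204)] [0.095 0.155 0.001]
[(0.5012), (-0.1243), (0.204)] [0.075 0.166 0.001]
[(0.502), (-0.1107), (0.204)] [0.053 0.174 0.001]
[(0.5044), (-0.0972), (0.204)] [0.033 0.18  0.   ]
[(0.5084), (-0.0842), (0.204)] [0.011 0.181 0.   ]
[(0.514), (-0.0717), (0.204)] [-0.012  0.182  0.   ]
[(0.5211), (-0.0601), (0.204)] [-0.035  0.178 -0.   ]
[(0.5295), (-0.0493), (0.204)] [-0.055  0.174 -0.   ]
[(0.5392), (-0.0397), (0.204)] [-0.076  0.165 -0.001]
[(0.55), (-0.0313), (0.204)] [-0.096  0.155 -0.001]
[(0.56), (-0.0253), (0.204)] [-0.097  0.122 -0.001]
[(0.567), (-0.0218), (0.204)] [-0.071  0.076 -0.001]
```

```bash
python3 -m creep '[{"tx":0.056,"ty":0.16,"tz":-0.05,"ax":0,"ay":0,"az":0,"fingers":0},{"tx":0.056,"ty":0.16,"tz":0,"ax":0,"ay":0,"az":0,"fingers":0},{"tx":0.112,"ty":0.143,"tz":0,"ax":0,"ay":0,"az":0,"fingers":0},{"tx":0.095,"ty":0.155,"tz":0,"ax":0,"ay":0,"az":0,"fingers":0},{"tx":0.075,"ty":0.166,"tz":0,"ax":0,"ay":0,"az":0,"fingers":0},{"tx":0.053,"ty":0.174,"tz":0,"ax":0,"ay":0,"az":0,"fingers":0},{"tx":0.033,"ty":0.18,"tz":0,"ax":0,"ay":0,"az":0,"fingers":0},{"tx":0.011,"ty":0.181,"tz":0,"ax":0,"ay":0,"az":0,"fingers":0}]'
cat > lens.py <<'E'
import sys
from rig import *
from meas import *
tag=sys.argv[1]
for n in("scene","top"):
    c=camera(n);cv2.imwrite(f'pics/{n}{tag}.png',c['color'][:,:,::-1]);np.savez(f'{n}{tag}.npz',**c)
    P=cloud(c);H=np.array([.613,-.1237]);hsv=cv2.cvtColor(c['color'],cv2.COLOR_RGB2HSV)
    m=(hsv[...,1]<60)&(hsv[...,2]>120)
    q=box(np.where(m[...,None],P,np.nan),H,.25,.206,.23);r=np.linalg.norm(q[:,:2]-H,axis=1)
    a=q[(r>.02)&(r<.146)];L=q[r>.15]
    for nm,s in(('arm',a),('glass',L)):
        if len(s)>5:
            C=np.array(fit(s)[0])/1000;d=C-H;print(n,nm,len(s),C,fit(s)[1],np.linalg.norm(d),'az',np.degrees(np.arctan2(d[1],d[0]))%360)
E
python3 -W ignore lens.py 6
python3 - <<'E'
import cv2,numpy as np
a=cv2.imread('pics/top6.png')[60:260,180:460];b=cv2.imread('pics/scene6.png')[80:280,140:420]
cv2.imwrite('pics/c6.png',cv2.resize(np.hstack([a,b]),None,fx=1.4,fy=1.4))
E
```

```text
t: 9.4
tcp_pos: [0.512, -0.0836, 0.2073]
ee_rot: [0.176, 0.984, -0.0, -0.0]
ft_force: [0.3, -2.2, 0.4]
opening: -0.003
grip_force: 0.7
scene arm 265 [ 0.5458 -0.0754] 63.3 0.08275705407999977 az 144.29330859939714
scene glass 362 [ 0.4586 -0.0238] 38.7 0.18390043501851755 az 147.09629575573217
top arm 56 [ 0.505  -0.0466] 13.3 0.13269668420876235 az 144.47738023120405
top glass 348 [ 0.4658 -0.0135] 41.7 0.18388006961060244 az 143.17995727262712
```

View pics/c6.png

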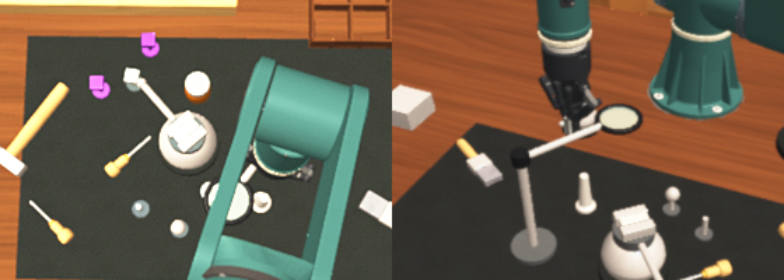

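The lens is swinging, now at about 145–147°, with the finger behind its arm. Continuing.

```bash
python3 -m creep '[{"tx":-0.012,"ty":0.182,"tz":0.05,"ax":0,"ay":0,"az":0,"fingers":0},{"tx":-0.035,"ty":0.178,"tz":0,"ax":0,"ay":0,"az":0,"fingers":0},{"tx":-0.055,"ty":0.174,"tz":0,"ax":0,"ay":0,"az":0,"fingers":0},{"tx":-0.076,"ty":0.165,"tz":0,"ax":0,"ay":0,"az":0,"fingers":0},{"tx":-0.096,"ty":0.155,"tz":0,"ax":0,"ay":0,"az":0,"fingers":0},{"tx":-0.097,"ty":0.122,"tz":0,"ax":0,"ay":0,"az":0,"fingers":0},{"tx":-0.071,"ty":0.076,"tz":0,"ax":0,"ay":0,"az":0,"fingers":0},{"tx":0,"ty":0,"tz":0,"ax":0,"ay":0,"az":0,"fingers":0}]'
python3 -W ignore lens.py 7; python3 arc.py .613 -.1237 .11 .02 .204 -1 104 102 100 98 96 94|sed 's/np.float64//g'
```

```text
t: 10.3
tcp_pos: [0.5721, -0.0218, 0.2035]
ee_rot: [0.176, 0.984, 0.0, 0.0]
ft_force: [0.0, 0.4, 0.6]
opening: 0.0
grip_force: 0.0
scene arm 298 [ 0.6024 -0.0422] 63.3 0.08218643440373845 az 97.41036876230903
scene glass 492 [0.5795 0.0596] 36.3 0.18633609419540811 az 100.35710104126741
top arm 36 [ 0.5959 -0.0342] 54.4 0.09111893326855841 az 100.81665340468712
top glass 200 [0.5785 0.064 ] 41.2 0.19084428207310797 az 100.41494273669446
10.4 [ 0.571 -0.022  0.203] [-0.938  0.347  0.   ] [0.537 0.435 0.409]
[(0.567), (-0.0218), (0.204)] [ 0.049 -0.011 -0.007]
[(0.5706), (-0.0203), (0.204)] [-0.038  0.035 -0.   ]
[(0.5742), (-0.0188), (0.204)] [-0.038  0.035 -0.   ]
[(0.5779), (-0.0176), (0.204)] [-0.041  0.032 -0.   ]
[(0.5816), (-0.0164), (0.204)] [-0.041  0.032 -0.   ]
[(0.5854), (-0.0154), (0.204)] [-0.043  0.03  -0.   ]
```

```bash
python3 -m creep '[{"tx":-0.022,"ty":0.019,"tz":0,"ax":0,"ay":0,"az":0,"fingers":0},{"tx":-0.022,"ty":0.019,"tz":0,"ax":0,"ay":0,"az":0,"fingers":0},{"tx":-0.022,"ty":0.019,"tz":0,"ax":0,"ay":0,"az":0,"fingers":0},{"tx":0,"ty":0,"tz":0,"ax":0,"ay":0,"az":0,"fingers":0},{"tx":0.3,"ty":-0.1,"tz":0,"ax":0,"ay":0,"az":0,"fingers":0},{"tx":0.5,"ty":-0.2,"tz":0,"ax":0,"ay":0,"az":0,"fingers":0},{"tx":0.2,"ty":-0.55,"tz":0,"ax":0,"ay":0,"az":0,"fingers":0},{"tx":-0.2,"ty":-0.55,"tz":0,"ax":0,"ay":0,"az":0,"fingers":0}]'
python3 -m creep '[{"tx":-0.2,"ty":-0.55,"tz":0,"ax":0,"ay":0,"az":0,"fingers":0},{"tx":-0.2,"ty":-0.55,"tz":0,"ax":0,"ay":0,"az":0,"fingers":0},{"tx":0,"ty":0,"tz":0,"ax":0,"ay":0,"az":0,"fingers":0}]'
python3 -W ignore lens.py 8
python3 - <<'E'
import cv2,numpy as np
a=cv2.imread('pics/top8.png')[60:260,180:460];b=cv2.imread('pics/scene8.png')[120:320,160:440]
cv2.imwrite('pics/c8.png',cv2.resize(np.hstack([a,b]),None,fx=1.4,fy=1.4))
E
```

```text
t: 11.2
tcp_pos: [0.4794, -0.0958, 0.2032]
ee_rot: [0.175, 0.985, 0.001, -0.002]
ft_force: [1.9, -0.2, 0.3]
opening: -0.003
grip_force: 0.0
t: 11.5
tcp_pos: [0.4844, -0.1908, 0.2042]
ee_rot: [0.179, 0.984, -0.001, 0.002]
ft_force: [0.3, 0.1, -0.0]
opening: 0.001
grip_force: 0.0
scene arm 293 [ 0.5465 -0.0849] 116.5 0.07699149303656866 az 149.73820608821475
scene glass 500 [0.5853 0.0606] 36.3 0.18637000831678904 az 98.54748720281516
top arm 272 [ 0.5982 -0.0424] 63.4 0.08263613011268134 az 100.31724949476839
top glass 689 [0.5818 0.0647] 40.9 0.19096596555407458 az 99.40313237421269
```

View pics/c8.png

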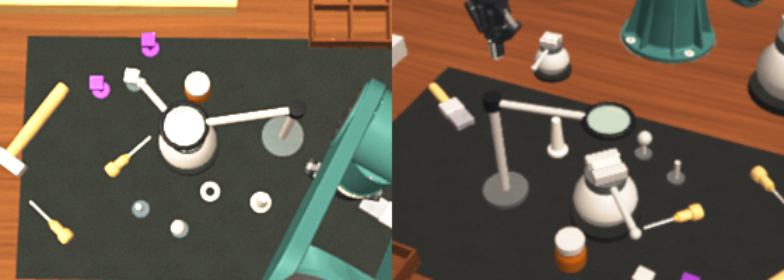

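```bash
cat > rim.py <<'E'
import sys
from meas import *
for n in("scene","top"):
    P=cloud(np.load(f'{n}{sys.argv[1]}.npz'));H=np.array([.613,-.1237])
    q=box(P,H,.25,.204,.232);r=np.linalg.norm(q[:,:2]-H,axis=1);q=q[(q[:,1]>-.04)]
    a=q[np.linalg.norm(q[:,:2]-H,axis=1)<.14];L=q[np.linalg.norm(q[:,:2]-H,axis=1)>.15]
    C=np.array(fit(L)[0])/1000;l=cv2.fitLine(box(P,H,.14,.206,.232)[:,:2].astype(np.float32),cv2.DIST_HUBER,0,.01,.01).ravel()
    V=np.array([.5951,.0629] if n=="scene" else [.593,.064])
    h=cv2.minAreaRect((L[:,:2]*1000).astype(np.float32))
    print(n,'rim',fit(L),'rect',np.round(h[0],1),np.round(h[1],1),'mean',L[:,:2].mean(0),'d(V-C) mm',(V-C)*1000,'reach',np.linalg.norm(C-H))
E
python3 -W ignore rim.py 8;python3 go.py
```

```text
scene rim (array([585.4,  62.9]), 42.7, 835) rect [585.1  64.6] [83.3 80.7] mean [0.5872 0.064 ] d(V-C) mm [9.7 0. ] reach 0.1886301142447833
top rim (array([582.6,  63.1]), 42.8, 1004) rect [582.5  63.8] [81.9 81.9] mean [0.5824 0.0637] d(V-C) mm [10.4  0.9] reach 0.1892574965490139
11.6 [ 0.483 -0.186  0.204] [-0.937  0.35   0.   ] [-0.633  1.005 -0.664]
```

The lens centre is 10 mm short in x and right in y. I'll reverse my retreat and push 3° further.

```bash
python3 -m creep '[{"tx":0.2,"ty":0.55,"tz":0,"ax":0,"ay":0,"az":0,"fingers":0},{"tx":0.2,"ty":0.55,"tz":0,"ax":0,"ay":0,"az":0,"fingers":0},{"tx":0.2,"ty":0.55,"tz":0,"ax":0,"ay":0,"az":0,"fingers":0},{"tx":-0.2,"ty":0.55,"tz":0,"ax":0,"ay":0,"az":0,"fingers":0},{"tx":-0.5,"ty":0.2,"tz":0,"ax":0,"ay":0,"az":0,"fingers":0},{"tx":-0.15,"ty":0.05,"tz":0,"ax":0,"ay":0,"az":0,"fingers":0},{"tx":-0.1,"ty":0.05,"tz":0,"ax":0,"ay":0,"az":0,"fingers":0},{"tx":-0.04,"ty":0,"tz":0,"ax":0,"ay":0,"az":0,"fingers":0}]'
python3 -m creep '[{"tx":-0.017,"ty":0.004,"tz":0,"ax":0,"ay":0,"az":0,"fingers":0},{"tx":-0.017,"ty":0.01,"tz":0,"ax":0,"ay":0,"az":0,"fingers":0},{"tx":-0.017,"ty":0.01,"tz":0,"ax":0,"ay":0,"az":0,"fingers":0},{"tx":-0.017,"ty":0.01,"tz":0,"ax":0,"ay":0,"az":0,"fingers":0},{"tx":0,"ty":0,"tz":0,"ax":0,"ay":0,"az":0,"fingers":0},{"tx":0.3,"ty":-0.1,"tz":0,"ax":0,"ay":0,"az":0,"fingers":0},{"tx":0.5,"ty":-0.2,"tz":0,"ax":0,"ay":0,"az":0,"fingers":0},{"tx":0.2,"ty":-0.55,"tz":0,"ax":0,"ay":0,"az":0,"fingers":0}]'
python3 -m creep '[{"tx":-0.2,"ty":-0.55,"tz":0,"ax":0,"ay":0,"az":0,"fingers":0},{"tx":-0.2,"ty":-0.55,"tz":0,"ax":0,"ay":0,"az":0,"fingers":0},{"tx":-0.2,"ty":-0.55,"tz":0,"ax":0,"ay":0,"az":0,"fingers":0},{"tx":0,"ty":0,"tz":0,"ax":0,"ay":0,"az":0,"fingers":0}]'
python3 -W ignore lens.py 9 >/dev/null; python3 -W ignore rim.py 9
```

```text
t: 12.4
tcp_pos: [0.5757, -0.019, 0.2032]
ee_rot: [0.176, 0.984, 0.0, -0.001]
ft_force: [0.5, 0.4, -0.5]
opening: 0.002
grip_force: 0.0
t: 13.2
tcp_pos: [0.4871, -0.0507, 0.2033]
ee_rot: [0.175, 0.985, 0.001, -0.001]
ft_force: [0.9, -0.8, -0.5]
opening: 0.002
grip_force: 0.0
t: 13.6
tcp_pos: [0.4896, -0.1901, 0.2043]
ee_rot: [0.179, 0.984, -0.002, 0.002]
ft_force: [-0.3, 0.5, 0.4]
opening: -0.001
grip_force: 0.0
scene rim (array([593.1,  63.5]), 42.8, 856) rect [593.5  65.1] [80.1 83. ] mean [0.5951 0.065 ] d(V-C) mm [ 2.  -0.6] reach 0.18825474761609598
top rim (array([590.4,  64.3]), 42.8, 997) rect [590.8  65.1] [84.3 79.7] mean [0.59   0.0648] d(V-C) mm [ 2.6 -0.3] reach 0.1893535317864444
```

2.3 mm short; one small nudge more.

```bash
python3 -m creep '[{"tx":0.2,"ty":0.55,"tz":0,"ax":0,"ay":0,"az":0,"fingers":0},{"tx":0.2,"ty":0.55,"tz":0,"ax":0,"ay":0,"az":0,"fingers":0},{"tx":0.2,"ty":0.55,"tz":0,"ax":0,"ay":0,"az":0,"fingers":0},{"tx":-0.2,"ty":0.55,"tz":0,"ax":0,"ay":0,"az":0,"fingers":0},{"tx":-0.5,"ty":0.2,"tz":0,"ax":0,"ay":0,"az":0,"fingers":0},{"tx":-0.15,"ty":0.05,"tz":0,"ax":0,"ay":0,"az":0,"fingers":0},{"tx":-0.1,"ty":0.05,"tz":0,"ax":0,"ay":0,"az":0,"fingers":0},{"tx":-0.04,"ty":0,"tz":0,"ax":0,"ay":0,"az":0,"fingers":0}]'
python3 -m creep '[{"tx":-0.01,"ty":0.004,"tz":0,"ax":0,"ay":0,"az":0,"fingers":0},{"tx":-0.008,"ty":0.004,"tz":0,"ax":0,"ay":0,"az":0,"fingers":0},{"tx":0,"ty":0,"tz":0,"ax":0,"ay":0,"az":0,"fingers":0},{"tx":0,"ty":0,"tz":0,"ax":0,"ay":0,"az":0,"fingers":0},{"tx":0.3,"ty":-0.1,"tz":0,"ax":0,"ay":0,"az":0,"fingers":0},{"tx":0.5,"ty":-0.2,"tz":0,"ax":0,"ay":0,"az":0,"fingers":0},{"tx":0.2,"ty":-0.55,"tz":0,"ax":0,"ay":0,"az":0,"fingers":0}]'
python3 -m creep '[{"tx":-0.2,"ty":-0.55,"tz":0,"ax":0,"ay":0,"az":0,"fingers":0},{"tx":-0.2,"ty":-0.55,"tz":0,"ax":0,"ay":0,"az":0,"fingers":0},{"tx":-0.2,"ty":-0.55,"tz":0,"ax":0,"ay":0,"az":0,"fingers":0},{"tx":0,"ty":0,"tz":0,"ax":0,"ay":0,"az":0,"fingers":0}]'
python3 -W ignore lens.py 10 >/dev/null; python3 -W ignore rim.py 10; python3 -W ignore meas.py 10 | grep -E "bar|cap"
```

```text
t: 14.5
tcp_pos: [0.5807, -0.0182, 0.2032]
ee_rot: [0.176, 0.984, 0.0, -0.001]
ft_force: [-0.1, 0.0, 0.1]
opening: 0.005
grip_force: 0.0
t: 15.2
tcp_pos: [0.4874, -0.0504, 0.2032]
ee_rot: [0.175, 0.985, 0.001, -0.001]
ft_force: [1.3, -0.1, -0.5]
opening: 0.0
grip_force: 0.0
t: 15.6
tcp_pos: [0.4899, -0.1897, 0.2042]
ee_rot: [0.179, 0.984, -0.002, 0.001]
ft_force: [-0.4, 0.3, 0.4]
opening: -0.0
grip_force: 0.0
scene rim (array([593.6,  63.5]), 43.0, 861) rect [593.6  64.7] [80.8 83.3] mean [0.5951 0.0649] d(V-C) mm [ 1.5 -0.6] reach 0.1882025504609329
top rim (array([590.6,  64.6]), 42.7, 1005) rect [591.   65.1] [84.6 79.7] mean [0.59   0.0647] d(V-C) mm [ 2.4 -0.6] reach 0.18962766148428872
 bar az 41.2621379386789 offset of V from line mm 0.08506236176118037 reach 0.13828171711753204 123
 cap [0.7207 0.176 ] [26.4 27.1] 95 0.05447142038098492 dist 0.1729791130863447 az 40.803502235605876
 bar az 41.14941756496494 offset of V from line mm 0.515491802590716 reach 0.13759619284131372 218
 cap [0.7219 0.1751] [26.3 26.5] 153 0.052702753331743867 dist 0.16964688441461248 az 41.516968554961274
```

View pics/top10.png

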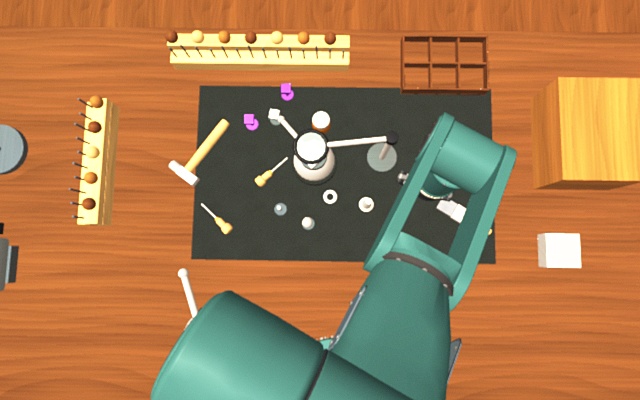

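The top view shows the lens at (311,147) over the vise, offset from (314,158) only by its height, and the bar pointing at the white square cap at (275,115). The loose items are where they started and the gripper is clear. The lens is within about 2 mm of centre, so I'm handing the job in.

```bash
python3 -c "from rig import *;print(job_done())"
```

```text
the job is handed in; nothing more can be done
None
```

The job is handed in: the vise bar points at the white square-capped post to within about half a degree, the lens is centred over the vise to about 2 mm, and the loose tools and parts looked unmoved in the last picture.

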